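# Transfer four camera lenses to the other rack in reverse order

### The arm

A 7-joint arm with a two-finger parallel gripper is mounted at the origin on the work surface. World frame = base frame: x ahead of the robot, y to its left, z up, the work surface at z = 0. Lengths are in m, angles in rad, forces in N, time in s.
With the tool pointing down it reaches from about 0.4 to 0.85 m from the base axis. Payload 10.4 kg.
Tool frame: the origin (TCP) lies at the very end of the fingers, on their centre line; the grasp point (between the pads) lies manip.hold_point_z behind it (manip.hold_point_z is the distance from the TCP to the grasp point, in m); z points along the fingers, y is the direction in which the jaws open and shut (so a half turn about z gives the same grasp; the last joint's range is limited). The gripper opens to 85 mm and grips with 20 to 120 N. Pads are 22 mm wide; open, the fingers measure 114 mm over their backs; the gripper's body (76 mm by 85 mm) begins 54 mm behind the grasp point. The pads swing forward as they close: fully open they stand 13 mm farther back than shut.
Start: joints at [1.13, 0.332, -0.065, 1.46, 0.022, 1.35, -0.088], TCP at [0.254, -0.571, 0.231] pointing down, gripper open.
Joint ranges: [-2.6, 2.6], [-0.5, 2.12], [-1.47, 1.34], [0.16, 2.42], [-1.27, 4.41], [0.06, 2.06], [-2.6, 2.6]. Speed limits (rad/s): [2.22, 2.22, 2.79, 2.79, 3.14, 3.14, 3.14].

### API

Orientations are given as a unit quaternion [x, y, z, w].
In Python, from workcell import manip gives the robot as it stands.
- The arm moves only by the tool jog_arm, never from a script. Its arguments are lists of equal length, an entry for each row: "translation": the shift along the world's x, y, z in mm, a list of three; "turn": the turn about the world's z in degrees. In form: {"translation": [[x, y, z], ...], "turn": [turn, ...]}. A call has 1 to 12 rows; each row is the pose to reach, as a shift and turn from the pose measured when the call began; what a row does not reach only later rows make up. A row lasts 1/12 s, in which the tool goes at most 41.7 mm and 7.16 degrees, less where a joint would pass 70% of its speed; a pose out of reach is approached as far as the arm can. A call with a gripper value outside its range is refused whole. "grip" is the finger opening in mm, from 0 to 85.4, set as the call begins (left out, the last holds). The fingers move at their own pace and stop on an object; "grip_force" is the grip in N (left out, the last holds). Time passes only in rows, so rows that repeat a pose let the fingers close. It gives the time, the measured TCP pose, the force and the opening at its end, in the units of the state.
- manip.get_obs(): the state, without advancing time (a new reading comes with each control period).
- manip.camera(name): name is "side" or "top" or "wrist"; returns a dict with "frame" (420x560x3 uint8, red, green, blue), "mtx" (3x3 intrinsics, pixels), "k1" (the pictures are not rectified: a ray, as slopes to the right and down, at radius r is drawn at 1 + k1 r^2 times it, then the intrinsics apply), "pose" (4x4, takes a point from camera to world coordinates). Camera axes: x right, y down, z forward; pixel columns grow to the right and rows downward; lengths in m; the calibration is good to about 2 mm. A picture is of the moment at which its call begins. There is no depth.
- manip.hand_in(): hands the job in, once; it reports no verdict.
Trained networks look in a picture, given as the dict that the camera call returned (one of the last four; its "shot" number tells which), for a name from the list of things; names that differ only in an ending like _2 or _b are one class to them, and where a whole thing is asked for, a point or a joint stands for the part that bears it (a point fixed in the world has none). Each returns a list of dicts, best first, with "confidence" (0 to 1); they miss things now and then, are a little off and sometimes report something else, mostly with a low value. They report only what shows in the picture. A call takes as long as a camera call. They do not tell look-alikes from the thing itself.
- manip.outline_of(picture, label): "mask" (420x560 bool, what is visible of it) and "extent" ([left, top, right, bottom] in pixels, round what is visible of it).
- manip.pinpoint(picture, label): "at" ([column, row] in pixels: a listed point, or the origin of a listed thing).
The state is a dict: "clock": time; "joint_pos": joint angles; "joint_velocities": joint speeds; "tau": joint torques, N m; "position": TCP position; "ee_rot": TCP orientation; "ft_force": force on the tool from outside, world axes, zero at the start; "torque": the same for the moment, N m; "grip_width": opening from 0.0 (shut) to 1.0 (fully open).
Only numpy, scipy, OpenCV 4.12 (cv2) and the standard library are available. Lean on these libraries where they do the work, as an engineer would, in place of code of your own. Each camera call takes 0.05 s, during which the arm holds its last target. There are 200 camera calls.

### The job

The four camera lenses stand in the full rack in the order in which they were used. Move them all to the empty rack in reverse order, counted from the racks' handles: the lens nearest the handle of the full rack goes into the bay farthest from the handle of the empty rack, the second into the second farthest, and so on, so that the lens that was farthest from its handle ends up nearest the other. Set each one down upright in the middle of its bay; do not drop any or tip one over.

Things in the scene. Friction and masses are not known exactly. Their poses are not given: they have to be found in the camera images.
- lens_a_mid (a point): the widest and shortest lens: a plain black cylinder, diameter 44, height 52 (mm), about 160 g, with a glass disc on top, standing loose and upright on its pad in one bay of the full rack. This point is on its axis, half-way up; z axis up. It can be gripped from above round the black body at this height, the fingers closing across the row.
- lens_b_mid (a point): the slimmest and tallest lens: a plain black cylinder, diameter 30, height 72 (mm), about 110 g, with a glass disc on top, standing loose and upright on its pad in one bay of the full rack. This point is on its axis, half-way up; z axis up. It can be gripped from above round the black body at this height, the fingers closing across the row.
- lens_c_mid (a point): the stepped lens: black cylinder, diameter 38, up to 46 mm, then a bare-metal nose of diameter 24; total height 60 (mm), about 120 g, with a glass disc on top, standing loose and upright on its pad in one bay of the full rack. This point is on its axis, half-way up; z axis up. It can be gripped from above round the black body at this height, the fingers closing across the row.
- lens_d_mid (a point): the flanged lens: a bare-metal foot flange of diameter 48, 6 mm thick, then a black cylinder of diameter 33; total height 64 (mm), about 130 g, with a glass disc on top, standing loose and upright on its pad in one bay of the full rack. This point is on its axis, half-way up; z axis up. It can be gripped from above round the black body at this height, the fingers closing across the row.
- pad_a: the fixed thin cork pad (60 x 70 x 3 mm) in the full rack on which lens_a stands at the start; it stays where it is and so records that lens's bay. Origin: centre of its underside, 8 mm above the table; the lens stands on its top, 11 mm above the table, within 4 mm of its centre.
- pad_b: the fixed thin cork pad (60 x 70 x 3 mm) in the full rack on which lens_b stands at the start; it stays where it is and so records that lens's bay. Origin: centre of its underside, 8 mm above the table; the lens stands on its top, 11 mm above the table, within 4 mm of its centre.
- pad_c: the fixed thin cork pad (60 x 70 x 3 mm) in the full rack on which lens_c stands at the start; it stays where it is and so records that lens's bay. Origin: centre of its underside, 8 mm above the table; the lens stands on its top, 11 mm above the table, within 4 mm of its centre.
- pad_d: the fixed thin cork pad (60 x 70 x 3 mm) in the full rack on which lens_d stands at the start; it stays where it is and so records that lens's bay. Origin: centre of its underside, 8 mm above the table; the lens stands on its top, 11 mm above the table, within 4 mm of its centre.
- full_rack: The rack that holds the lenses at the start. 290 x 84 x 8 mm aluminium plate fixed to the table, any yaw; origin: its underside centre, z up. Four bays in a row along x, centres at x = -105, -35, 35, 105 mm, y = 0, between ribs 3 mm thick, 10 mm high; long sides open. Black arched handle at the +x end only, 60 mm wide, 40 mm high.
- empty_rack: The empty rack, same design. 290 x 84 x 8 mm aluminium plate fixed to the table, any yaw; origin: its underside centre, z up. Four bays in a row along x, centres at x = -105, -35, 35, 105 mm, y = 0, between ribs 3 mm thick, 10 mm high; long sides open. Black arched handle at the +x end only, 60 mm wide, 40 mm high. Lenses are to stand on its built-in cork pads, tops 11 mm above the table.
Things that resemble listed ones, but are neither listed nor needed, are in the scene too. What is shaped like the part that bears lens_c_mid but yellow is not meant. What is shaped like the part that bears lens_b_mid but purple is not meant.

How it is judged:
By the outcome, as a careful person would: the job done as asked, in the order asked, and still so for the second after the job is handed in, with the robot touching nothing.
It also fails if it takes over 120 s, if anything falls off the work surface, if the arm or the gripper's body presses on something with over 40 N, if the wrist force passes 120 N, or if a joint passes its speed limit or range.

## Working session

There is one attempt and no reset: what is moved stays moved. The work goes in short steps, Python scripts to look and compute and a tool call to move; the robot and the scene stay as the last step left them, time stands still between calls to the robot, and variables do not carry over. Pictures are saved under pics/ and viewed, about 12 in all and at most 16, crops included, and the job is handed in when it is done.

Besides the shell and the picture viewer there is one more tool, called after "Emit:" as a command line: name --pt "numbers of a row" for each row, then --argument value for the rest. jog_arm: Moves the arm, as the interface text tells. Its arguments: {"type":"object","properties":{"translation":{"type":"array"},"turn":{"type":"array"},"grip":{"type":"number"},"grip_force":{"type":"number"}},"required":["translation","turn"]}

```bash
mkdir -p pics; python3 - <<'E'
from workcell import manip
import cv2
o=manip.get_obs(); print({k:o[k] for k in('clock','position','ee_rot','grip_width','joint_pos')}, manip.hold_point_z)
for n in('top','side'):
    c=manip.camera(n); cv2.imwrite(f'pics/{n}0.png',c['frame'][...,::-1]); print(n,c['mtx'],c['k1'],c['pose'])
E
```

```text
{'clock': 0.0, 'position': array([ 0.25346575, -0.57088201,  0.23051445]), 'ee_rot': array([ 9.78251996e-01,  2.07418708e-01, -1.64005154e-04, -6.96082118e-04]), 'grip_width': 0.9996549756587447, 'joint_pos': array([ 1.13039274,  0.33287207, -0.06473976,  1.46094436,  0.02157787,
        1.34990101, -0.08848617])} 0.0187
top [[539.50439368   0.         277.8630159 ]
 [  0.         539.50439368 208.92904897]
 [  0.           0.           1.        ]] -0.17654808617791148 [[ 0.01902107 -0.99168044  0.12731102  0.44078235]
 [-0.99923787 -0.02319639 -0.03139424  0.00171374]
 [ 0.03408621 -0.12661684 -0.99136588  1.17732146]
 [ 0.          0.          0.          1.        ]]
side [[515.20506082   0.         285.02663784]
 [  0.         515.20506082 209.98348074]
 [  0.           0.           1.        ]] 0.03135104253196751 [[-0.82556391 -0.37765361  0.41931133  0.12787506]
 [-0.56417389  0.53612509 -0.62791537  0.64034923]
 [ 0.01233118 -0.75494877 -0.65566782  0.73667339]
 [ 0.          0.          0.          1.        ]]
```

View pics/top0.png

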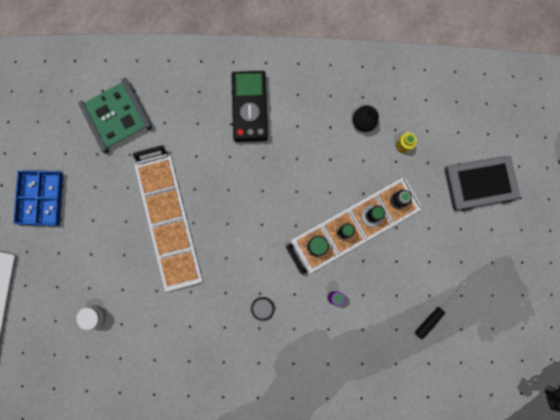

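View pics/side0.png

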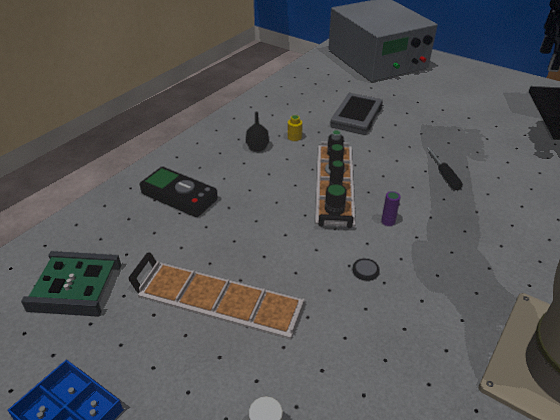

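Top view: the full rack's handle is at the lower left (297,258). From the handle the lenses sit at (318,245), (347,231), (375,214) and (402,199). The empty rack's handle is at the top (150,153). Next I measure positions.

```bash
cat > h.py <<'E'
import numpy as np, cv2
from workcell import manip
def undist(c,px):
    d=(np.atleast_2d(px).astype(float)-c['mtx'][:2,2])/c['mtx'][0,0]
    s=d.copy()
    for _ in range(20): s=d/(1+c['k1']*(s**2).sum(1,keepdims=True))
    return s
def toz(c,px,z):
    s=undist(c,px); R=c['pose'][:3,:3]; t=c['pose'][:3,3]
    r=np.c_[s,np.ones(len(s))]@R.T
    return t+r*((z-t[2])/r[:,2])[:,None]
def proj(c,P):
    q=(np.atleast_2d(P)-c['pose'][:3,3])@c['pose'][:3,:3]; s=q[:,:2]/q[:,2:]
    return s*(1+c['k1']*(s**2).sum(1,keepdims=True))*c['mtx'][0,0]+c['mtx'][:2,2]
def corks(c):
    hsv=cv2.cvtColor(c['frame'],cv2.COLOR_RGB2HSV)
    return cv2.inRange(hsv,(5,90,70),(20,255,255))
E
python3 - <<'E'
from h import *
np.set_printoptions(precision=4,suppress=True)
for n in('top','side'):
    c=manip.camera(n)
    for L,z in [('lens_%s_mid'%k,.011+h/2000) for k,h in zip('abcd',(52,72,60,64))]+[('pad_a',.008),('full_rack',0),('empty_rack',0)]:
        print(n,L,[(round(r['confidence'],2),np.round(r['at']),toz(c,r['at'],z)[0,:2]) for r in manip.pinpoint(c,L)[:5]])
    m=corks(c); k,lab,st,ce=cv2.connectedComponentsWithStats(m)
    for i in range(1,k):
        if st[i,4]>80:
            px=np.argwhere(lab==i)[:,::-1]; w=toz(c,px,.011)[:,:2]*1000
            (cx,cy),sz,an=cv2.minAreaRect(w.astype(np.float32)); print(n,'cork',ce[i],st[i,4],w.mean(0),(cx,cy),sz,an)
c=manip.camera('top');f=c['frame'][165:285,280:430];cv2.imwrite('pics/crop1.png',cv2.resize(f,None,fx=5,fy=5,interpolation=cv2.INTER_CUBIC)[...,::-1])
E
```

```text
top lens_a_mid [(0.94, array([318., 243.]), array([ 0.5156, -0.1202])), (0.15, array([373., 217.]), array([ 0.5747, -0.2388]))]
top lens_b_mid [(0.71, array([343., 229.]), array([ 0.5465, -0.1729])), (0.51, array([375., 210.]), array([ 0.5891, -0.2415])), (0.49, array([336., 300.]), array([ 0.396, -0.16 ]))]
top lens_c_mid [(0.89, array([401., 199.]), array([ 0.6146, -0.3001])), (0.85, array([408., 143.]), array([ 0.7402, -0.3176]))]
top lens_d_mid [(0.74, array([376., 214.]), array([ 0.5804, -0.2458]))]
top pad_a [(0.9, array([345., 231.]), array([ 0.5457, -0.1838])), (0.73, array([371., 218.]), array([ 0.5765, -0.2422])), (0.67, array([315., 248.]), array([ 0.5083, -0.1171])), (0.67, array([394., 200.]), array([ 0.617 , -0.2942]))]
top full_rack [(0.61, array([355., 227.]), array([ 0.555 , -0.2078]))]
top empty_rack [(0.91, array([169., 220.]), array([0.5627, 0.2036])), (0.63, array([344., 228.]), array([ 0.5532, -0.1831]))]
top cork [155.683  176.0674] 757 [657.2546 235.3861] (657.3292846679688, 235.2978057861328) (57.071964263916016, 66.61222076416016) 16.636743545532227
top cork
[... 2519 characters left out ...]
(487.8159484863281, -136.12002563476562) (21.230670928955078, 48.518375396728516) 28.821002960205078
side cork [167.5118 282.294 ] 932 [654.3916 237.0202] (654.899169921875, 236.07742309570312) (59.10151290893555, 69.6404037475586) 16.519020080566406
side cork [202.4508 291.5643] 996 [587.275  217.0968] (587.701416015625, 216.19622802734375) (59.84220886230469, 70.087890625) 16.85470962524414
side cork [238.6489 301.2443] 1048 [519.847 197.176] (520.3350830078125, 196.22698974609375) (59.783382415771484, 70.13972473144531) 16.548397064208984
side cork [275.8659 311.229 ] 1096 [452.8076 177.364 ] (453.35418701171875, 176.45066833496094) (59.60293197631836, 70.04138946533203) 16.51279067993164
```

View pics/crop1.png

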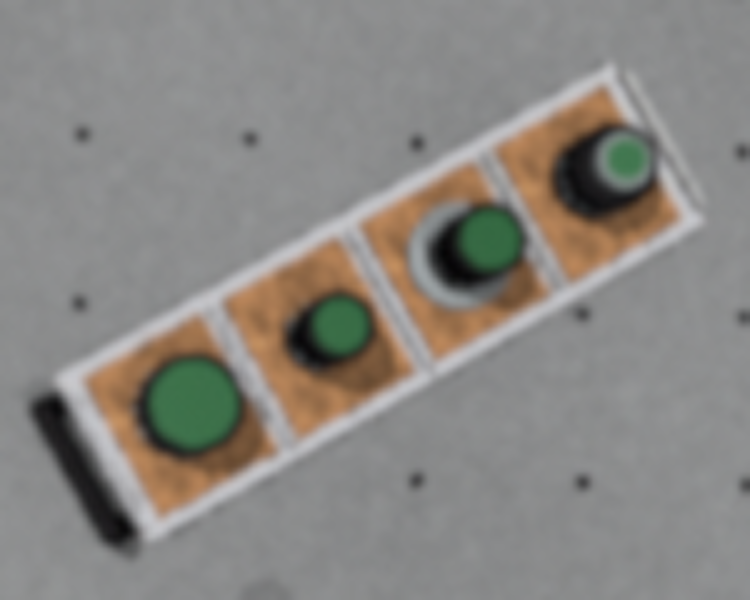

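Counted from the handle, the order is a, b, d (flanged), c (stepped nose). The targets, starting from the bay farthest from the empty rack's handle, are a→(456,176), b→(523,196), d→(590,216), c→(657,236). Next I refine the lens positions from the glass discs.

```bash
cat >> h.py <<'E'
def discs(c,near=None):
    hsv=cv2.cvtColor(c['frame'],cv2.COLOR_RGB2HSV)
    m=cv2.inRange(hsv,(50,80,40),(85,255,255)); k,lab,st,ce=cv2.connectedComponentsWithStats(m)
    out=[]
    for L,h in zip('abcd',(52,72,60,64)):
        for i in range(1,k):
            if st[i,4]<25: continue
            px=np.argwhere(lab==i)[:,::-1]; w=toz(c,px,.011+h/1000)[:,:2]*1000
            for l2,g in (near or {}).items():
                if l2==L and np.hypot(*(w.mean(0)-g))<28: out.append((L,w.mean(0),np.ptp(w,axis=0),ce[i]))
    return out
PADS=dict(a=(508,-119),b=(543,-179),d=(578.5,-239),c=(613.6,-299.6))
E
python3 - <<'E'
from h import *
np.set_printoptions(precision=1,suppress=True)
for n in('top','side'):
    for r in discs(manip.camera(n),PADS): print(n,*r)
E
```

```text
top a [ 509.4 -118.8] [35.5 35.6] [318.2 245.5]
top b [ 541.4 -176.6] [22.8 22.8] [347.5 229.8]
top c [ 615.9 -301.3] [10.9 13.1] [404.9 196.4]
top d [ 579.6 -241.2] [23.4 23.4] [377.5 212.6]
side a [ 508. -120.] [35.8 35.8] [336.1 189.6]
side b [ 540.1 -178.1] [21.6 23. ] [337.4 163.3]
side d [ 578.3 -242.9] [24.9 24.7] [336.8 146.9]
```

Emit:
jog_arm --pt "20 40 20" --pt "40 80 30" --pt "60 120 30" --pt "80 160 30" --pt "100 200 30" --pt "120 240 30" --pt "140 280 30" --pt "160 320 30" --pt "180 360 30" --pt "200 390 30" --pt "220 420 30" --pt "240 440 30" --turn '[7, 14, 21, 28, 35, 42, 49, 56, 63, 70, 77, 84]' --grip 85

```text
clock: 2.05
position: [0.4893, -0.1347, 0.262]
ee_rot: [0.586, 0.81, -0.0, 0.001]
ft_force: [1.0, -0.8, 0.5]
grip_width: 0.992
```

Emit:
jog_arm --pt "20 15 0" --pt "20 15 0" --pt "20 15 0" --pt "20 15 0" --pt "20 15 0" --turn '[6, 12, 12, 12, 12]'

```text
clock: 2.47
position: [0.5088, -0.1209, 0.262]
ee_rot: [0.5, 0.866, -0.0, 0.001]
ft_force: [-0.4, -0.2, -0.3]
grip_width: 0.998
```

```bash
python3 - <<'E'
from h import *
np.set_printoptions(precision=3,suppress=True)
c=manip.camera('wrist'); print(c['pose'],manip.get_obs()['position'])
cv2.imwrite('pics/w0.png',c['frame'][...,::-1])
for r in discs(c,PADS): print(*r)
m=corks(c); k,lab,st,ce=cv2.connectedComponentsWithStats(m)
for i in range(1,k):
    if st[i,4]>500:
        w=toz(c,np.argwhere(lab==i)[:,::-1],.011)[:,:2]*1000; print('cork',ce[i],cv2.minAreaRect(w.astype(np.float32)))
E
```

```text
[[ 0.867  0.475  0.154  0.468]
 [ 0.499 -0.824 -0.267 -0.051]
 [-0.     0.308 -0.951  0.405]
 [ 0.     0.     0.     1.   ]] [ 0.509 -0.121  0.262]
a [ 506.158 -117.977] [37.456 37.118] [281.046 176.593]
b [ 538.573 -176.528] [22.967 22.774] [279.92  245.992]
c [ 612.301 -300.327] [15.906 15.595] [281.84  353.739]
d [ 576.464 -240.803] [26.146 26.054] [280.686 305.137]
cork [278.214 158.629] ((503.9363098144531, -117.71050262451172), (69.11959075927734, 57.99628448486328), 29.93592643737793)
cork [280.323 218.802] ((539.1329345703125, -177.69195556640625), (68.86101531982422, 59.11589050292969), 29.981157302856445)
cork [280.388 270.814] ((574.4483642578125, -238.5285186767578), (68.0458984375, 58.77528381347656), 31.33873176574707)
```

View pics/w0.png

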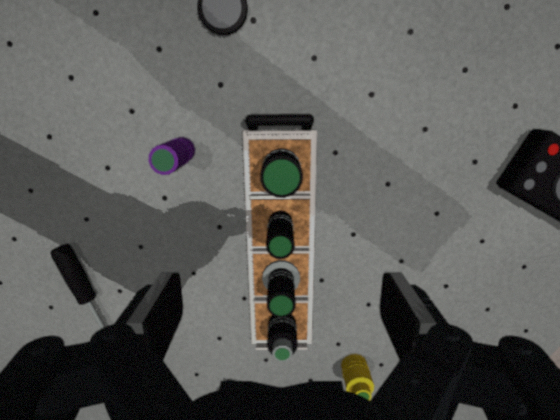

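Wrist view: the row runs along column 280, square to the jaws. The three cameras agree on a to about 3 mm. I descend on lens a at the mean, (507.7,-118.9).

Emit:
jog_arm --pt "-1 2 -35" --pt "-1 2 -70" --pt "-1 2 -105" --pt "-1 2 -140" --pt "-1 2 -165" --pt "-1 2 -190" --pt "-1 2 -205" --pt "-1 2 -220" --pt "-1 2 -232" --pt "-1 2 -242" --pt "-1 2 -242" --pt "-1 2 -242" --turn '[0, 0, 0, 0, 0, 0, 0, 0, 0, 0, 0, 0]'

```text
clock: 3.52
position: [0.5076, -0.1191, 0.0201]
ee_rot: [0.5, 0.866, -0.0, 0.001]
ft_force: [0.2, -0.2, 0.9]
grip_width: 0.996
```

Emit:
jog_arm --pt "0 0 0" --pt "0 0 0" --pt "0 0 0" --pt "0 0 0" --pt "0 0 0" --pt "0 0 0" --pt "0 0 0" --pt "0 0 0" --pt "0 0 0" --pt "0 0 0" --turn '[0, 0, 0, 0, 0, 0, 0, 0, 0, 0]' --grip 30 --grip_force 40

```text
clock: 4.35
position: [0.5082, -0.1193, 0.0209]
ee_rot: [0.5, 0.866, -0.0, 0.001]
ft_force: [-1.2, 0.0, 6.2]
grip_width: 0.504
```

Emit:
jog_arm --pt "0 0 10" --pt "0 0 30" --pt "0 0 60" --pt "0 0 95" --pt "0 0 120" --pt "0 0 120" --pt "0 20 120" --pt "-5 50 120" --pt "-10 80 120" --pt "-15 110 120" --pt "-25 140 120" --pt "-30 160 120" --turn '[0, 0, 0, 0, 0, 0, 7, 14, 21, 28, 35, 42]'

```text
clock: 5.35
position: [0.4767, 0.0438, 0.1408]
ee_rot: [0.153, 0.988, 0.0, 0.001]
ft_force: [0.6, 0.9, -1.3]
grip_width: 0.507
```

Emit:
jog_arm --pt "-5 30 0" --pt "-10 60 0" --pt "-15 90 0" --pt "-20 115 0" --pt "-23 135 0" --pt "-23 135 0" --pt "-23 135 0" --pt "-23 135 0" --turn '[7, 14, 21, 28, 34, 34, 34, 34]'

```text
clock: 6.02
position: [0.4537, 0.1779, 0.1406]
ee_rot: [-0.142, 0.99, 0.0, 0.0]
ft_force: [-0.0, 0.1, -2.0]
grip_width: 0.506
```

```bash
python3 - <<'E'
from h import *
np.set_printoptions(precision=4,suppress=True)
o=manip.get_obs();print(o['position'],o['grip_width'],o['ft_force'])
q=o['ee_rot'];print('jaw',2*np.degrees(np.arctan2(q[1],q[0]))-90)
c=manip.camera('wrist');cv2.imwrite('pics/w1.png',c['frame'][...,::-1])
m=corks(c); k,lab,st,ce=cv2.connectedComponentsWithStats(m)
for i in range(1,k):
    if st[i,4]>500:
        w=toz(c,np.argwhere(lab==i)[:,::-1],.011)[:,:2]*1000; print('cork',ce[i],cv2.minAreaRect(w.astype(np.float32)))
E
```

```text
[0.4537 0.1779 0.1406] 0.5057513719017015 [-0.0412  0.0588 -2.0432]
jaw 106.32220212600438
cork [278.4345 194.6211] ((452.4389953613281, 177.39100646972656), (60.27509689331055, 69.38944244384766), 16.265459060668945)
```

View pics/w1.png

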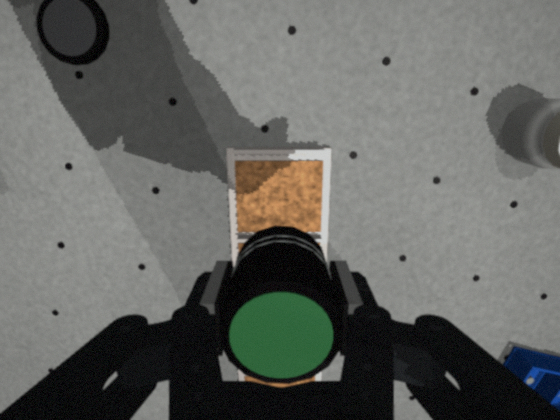

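The wrist view shows lens a held upright, with the bay's cork pad complete at (278,195). I check where the lens sits in the hand.

```bash
cat >> h.py <<'E'
def held(c,ztop):
    hsv=cv2.cvtColor(c['frame'],cv2.COLOR_RGB2HSV)
    m=cv2.inRange(hsv,(50,80,40),(85,255,255)); m[:260]=0; m[:,:200]=0; m[:,360:]=0
    k,lab,st,ce=cv2.connectedComponentsWithStats(m); i=1+np.argmax(st[1:,4])
    w=toz(c,np.argwhere(lab==i)[:,::-1],ztop)[:,:2]*1000
    return w.mean(0),np.ptp(w,axis=0)
E
python3 - <<'E'
from h import *
c=manip.camera('wrist');p=manip.get_obs()['position'];print(p,held(c,p[2]+.0421))
E
```

```text
[0.45393155 0.17752837 0.14065558] (array([452.29775565, 178.79336416]), array([36.97630421, 36.74654782]))
```

Emit:
jog_arm --pt "0 -1 -30" --pt "0 -1 -60" --pt "0 -1 -80" --pt "0 -1 -95" --pt "0 -1 -105" --pt "0 -1 -111" --pt "0 -1 -115" --pt "0 -1 -117" --pt "0 -1 -119" --pt "0 -1 -119" --pt "0 -1 -119" --turn '[0, 0, 0, 0, 0, 0, 0, 0, 0, 0, 0]'

```text
clock: 7.03
position: [0.4543, 0.1766, 0.0221]
ee_rot: [-0.142, 0.99, 0.0, 0.001]
ft_force: [0.4, -0.3, -1.6]
grip_width: 0.507
```

Emit:
jog_arm --pt "0 0 -1" --pt "0 0 -1.5" --pt "0 0 -1.5" --turn '[0, 0, 0]'

```text
clock: 7.28
position: [0.4546, 0.1766, 0.0209]
ee_rot: [-0.141, 0.99, 0.0, 0.001]
ft_force: [-0.3, -0.6, 0.7]
grip_width: 0.506
```

Emit:
jog_arm --pt "0 0 0" --pt "0 0 0" --pt "0 0 0" --pt "0 0 0" --pt "0 0 0" --pt "0 0 0" --pt "0 0 0" --pt "0 0 0" --turn '[0, 0, 0, 0, 0, 0, 0, 0]' --grip 85

```text
clock: 7.95
position: [0.4546, 0.1767, 0.0209]
ee_rot: [-0.141, 0.99, 0.0, 0.001]
ft_force: [0.9, 0.1, -0.5]
grip_width: 0.993
```

Emit:
jog_arm --pt "0 0 15" --pt "0 0 40" --pt "0 0 75" --pt "0 0 115" --pt "0 0 150" --pt "10 -30 160" --pt "20 -70 160" --pt "30 -110 160" --pt "40 -150 160" --pt "50 -190 160" --pt "60 -230 160" --pt "70 -265 160" --turn '[0, 0, 0, 0, 0, -7, -14, -21, -28, -35, -42, -49]'

```text
clock: 8.95
position: [0.5245, -0.0915, 0.181]
ee_rot: [0.285, 0.958, -0.001, 0.001]
ft_force: [0.7, -0.1, 0.5]
grip_width: 0.994
```

Emit:
jog_arm --pt "5 -25 0" --pt "10 -55 0" --pt "15.5 -85.5 0" --pt "15.5 -85.5 0" --pt "15.5 -85.5 -30" --pt "15.5 -85.5 -60" --pt "15.5 -85.5 -90" --pt "15.5 -85.5 -115" --pt "15.5 -85.5 -135" --pt "15.5 -85.5 -147" --pt "15.5 -85.5 -152" --pt "15.5 -85.5 -152" --turn '[-7, -14, -21, -27, -27, -27, -27, -27, -27, -27, -27, -27]'

```text
clock: 9.95
position: [0.5397, -0.1768, 0.0284]
ee_rot: [0.501, 0.865, -0.001, 0.0]
ft_force: [-0.7, 1.1, -0.1]
grip_width: 0.992
```

Emit:
jog_arm --pt "0 0 0" --pt "0 0 0" --pt "0 0 0" --pt "0 0 0" --pt "0 0 0" --pt "0 0 0" --pt "0 0 0" --pt "0 0 0" --pt "0 0 0" --pt "0 0 0" --pt "0 0 0" --turn '[0, 0, 0, 0, 0, 0, 0, 0, 0, 0, 0]' --grip 15 --grip_force 40

```text
clock: 10.87
position: [0.5402, -0.177, 0.0292]
ee_rot: [0.501, 0.865, -0.001, 0.001]
ft_force: [-1.6, 1.3, 6.7]
grip_width: 0.342
```

Emit:
jog_arm --pt "0 0 10" --pt "0 0 30" --pt "0 0 60" --pt "0 0 95" --pt "0 0 120" --pt "0 10 120" --pt "0 40 120" --pt "0 70 120" --pt "-3 100 120" --pt "-5 135 120" --pt "-7 170 120" --pt "-8 205 120" --turn '[0, 0, 0, 0, 0, 0, 7, 14, 21, 28, 35, 42]'

```text
clock: 11.87
position: [0.5314, 0.0296, 0.1495]
ee_rot: [0.155, 0.988, -0.001, 0.001]
ft_force: [1.5, -0.3, -0.0]
grip_width: 0.342
```

Emit:
jog_arm --pt "-2 35 0" --pt "-4 70 0" --pt "-6 105 0" --pt "-8 140 0" --pt "-10 166.5 0" --pt "-10 166.5 0" --pt "-10 166.5 0" --pt "-10 166.5 0" --turn '[7, 14, 21, 28, 34, 34, 34, 34]'

```text
clock: 12.53
position: [0.5214, 0.1956, 0.1493]
ee_rot: [-0.14, 0.99, -0.001, 0.001]
ft_force: [0.4, -0.7, -0.6]
grip_width: 0.338
```

```bash
python3 - <<'E'
from h import *
np.set_printoptions(precision=4,suppress=True)
o=manip.get_obs();p=o['position'];print(p,o['grip_width'],o['ft_force'])
c=manip.camera('wrist');cv2.imwrite('pics/w2.png',c['frame'][...,::-1])
print('held',held(c,p[2]-.0292+.083))
m=corks(c); k,lab,st,ce=cv2.connectedComponentsWithStats(m)
for i in range(1,k):
    if st[i,4]>500:
        w=toz(c,np.argwhere(lab==i)[:,::-1],.011)[:,:2]*1000; print('cork',ce[i],cv2.minAreaRect(w.astype(np.float32)))
print(discs(c,dict(a=(454,177))))
E
```

```text
[0.5214 0.1956 0.1493] 0.3382752852000303 [ 0.3884 -0.7037 -0.5646]
held (array([520.3125, 197.0068]), array([21.5711, 22.5667]))
cork [281.5578 100.4107] ((451.9689636230469, 177.4210205078125), (59.45671844482422, 69.42243957519531), 17.048324584960938)
cork [281.5686 192.5751] ((519.1700439453125, 197.09295654296875), (59.23912811279297, 69.43899536132812), 16.103952407836914)
[('a', array([452.6066, 177.7427]), array([36.428 , 36.6415]), array([281.4302, 111.179 ]))]
```

View pics/w2.png

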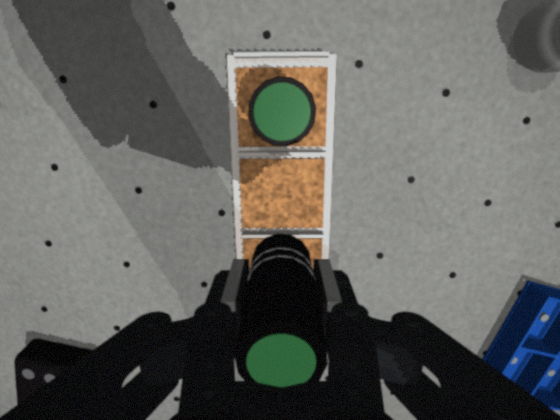

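Lens a stands centred in the end bay at (281,111), within about 1 mm. Lens b is held upright and needs a −1 mm shift in x. I lower it now.

Emit:
jog_arm --pt "-1 0 -30" --pt "-1 0 -60" --pt "-1 0 -80" --pt "-1 0 -95" --pt "-1 0 -105" --pt "-1 0 -111" --pt "-1 0 -115" --pt "-1 0 -117" --pt "-1 0 -119" --pt "-1 0 -119.5" --pt "-1 0 -120.5" --pt "-1 0 -120.5" --turn '[0, 0, 0, 0, 0, 0, 0, 0, 0, 0, 0, 0]'

```text
clock: 13.58
position: [0.521, 0.1951, 0.0293]
ee_rot: [-0.14, 0.99, -0.001, 0.002]
ft_force: [0.5, 0.8, -0.7]
grip_width: 0.344
```

Emit:
jog_arm --pt "0 0 -0.5" --pt "0 0 -0.5" --turn '[0, 0]'

```text
clock: 13.75
position: [0.521, 0.1951, 0.0292]
ee_rot: [-0.14, 0.99, -0.001, 0.002]
ft_force: [-1.1, -1.7, 4.1]
grip_width: 0.342
```

Emit:
jog_arm --pt "0 0 0" --pt "0 0 0" --pt "0 0 0" --pt "0 0 0" --pt "0 0 0" --pt "0 0 0" --pt "0 0 0" --pt "0 0 0" --turn '[0, 0, 0, 0, 0, 0, 0, 0]' --grip 85

```text
clock: 14.42
position: [0.521, 0.1952, 0.0292]
ee_rot: [-0.14, 0.99, -0.001, 0.002]
ft_force: [-0.7, 0.1, -0.7]
grip_width: 0.994
```

Emit:
jog_arm --pt "0 0 15" --pt "0 0 40" --pt "0 0 75" --pt "0 0 115" --pt "0 0 150" --pt "5 -30 155" --pt "10 -65 155" --pt "15 -105 155" --pt "20 -145 155" --pt "25 -185 155" --pt "30 -225 155" --pt "35 -265 155" --turn '[0, 0, 0, 0, 0, -7, -14, -21, -28, -35, -42, -49]'

```text
clock: 15.42
position: [0.556, -0.0716, 0.1857]
ee_rot: [0.286, 0.958, -0.002, 0.002]
ft_force: [0.1, 0.4, 0.4]
grip_width: 0.993
```

Emit:
jog_arm --pt "5 -35 0" --pt "10 -70 0" --pt "15 -105 0" --pt "18 -140 0" --pt "22 -170 0" --pt "22 -170 0" --pt "22 -170 -30" --pt "22 -170 -65" --pt "22 -170 -95" --pt "22 -170 -120" --pt "22 -170 -135" --pt "22 -170 -135" --turn '[-7, -14, -21, -27, -27, -27, -27, -27, -27, -27, -27, -27]'

```text
clock: 16.42
position: [0.5761, -0.2404, 0.048]
ee_rot: [0.502, 0.865, -0.002, -0.001]
ft_force: [-0.4, 0.4, -0.2]
grip_width: 0.995
```

Emit:
jog_arm --pt "0 0 -10" --pt "0 0 -18" --pt "0 0 -24" --pt "0 0 -24" --pt "0 0 -24" --turn '[0, 0, 0, 0, 0]'

```text
clock: 16.83
position: [0.5762, -0.2404, 0.0243]
ee_rot: [0.502, 0.865, -0.002, -0.001]
ft_force: [0.3, -0.9, 0.5]
grip_width: 0.994
```

Emit:
jog_arm --pt "0 0 0" --pt "0 0 0" --pt "0 0 0" --pt "0 0 0" --pt "0 0 0" --pt "0 0 0" --pt "0 0 0" --pt "0 0 0" --pt "0 0 0" --pt "0 0 0" --pt "0 0 0" --turn '[0, 0, 0, 0, 0, 0, 0, 0, 0, 0, 0]' --grip 15 --grip_force 40

```text
clock: 17.75
position: [0.5765, -0.2405, 0.0248]
ee_rot: [0.502, 0.865, -0.002, -0.0]
ft_force: [-0.3, 0.4, 5.5]
grip_width: 0.376
```

Emit:
jog_arm --pt "0 0 10" --pt "0 0 30" --pt "0 0 60" --pt "0 0 95" --pt "0 0 120" --pt "0 10 120" --pt "0 40 120" --pt "0 75 120" --pt "0 110 120" --pt "0 145 120" --pt "0 180 120" --pt "0 220 120" --turn '[0, 0, 0, 0, 0, 0, 7, 14, 21, 28, 35, 42]'

```text
clock: 18.75
position: [0.5759, -0.0199, 0.1446]
ee_rot: [0.156, 0.988, -0.003, 0.0]
ft_force: [0.6, -0.4, -1.2]
grip_width: 0.379
```

Emit:
jog_arm --pt "2 35 0" --pt "4 70 0" --pt "6 105 0" --pt "8 140 0" --pt "10 175 0" --pt "12 210 0" --pt "12 236 0" --pt "12 236 0" --pt "12 236 0" --pt "12 236 0" --turn '[7, 14, 21, 28, 34, 34, 34, 34, 34, 34]'

```text
clock: 19.58
position: [0.5877, 0.2155, 0.1442]
ee_rot: [-0.14, 0.99, -0.003, 0.0]
ft_force: [0.4, -0.1, -1.8]
grip_width: 0.377
```

```bash
cat > chk.py <<'E'
from h import *
import sys
np.set_printoptions(precision=4,suppress=True)
dz=float(sys.argv[1])
o=manip.get_obs();p=o['position'];print(p,o['grip_width'],o['ft_force'])
c=manip.camera('wrist');cv2.imwrite('pics/%s.png'%sys.argv[2],c['frame'][...,::-1])
print('held',held(c,p[2]+dz))
m=corks(c); k,lab,st,ce=cv2.connectedComponentsWithStats(m)
for i in range(1,k):
    if st[i,4]>500:
        w=toz(c,np.argwhere(lab==i)[:,::-1],.011)[:,:2]*1000; print('cork',ce[i],cv2.minAreaRect(w.astype(np.float32)))
for r in discs(c,dict(a=(454,177),b=(521,196),d=(588,216))): print(r)
E
python3 chk.py .0502 w3
```

```text
[0.5877 0.2155 0.1442] 0.37650843567926895 [ 0.3961 -0.1075 -1.7945]
held (array([588.2406, 217.5134]), array([25.2616, 25.649 ]))
cork [280.6933  33.1461] ((463.487060546875, 180.781982421875), (35.538169860839844, 69.53116607666016), 15.928943634033203)
cork [282.4148 104.8651] ((519.0807495117188, 197.11773681640625), (59.57835388183594, 69.69448852539062), 16.08275032043457)
cork [282.0978 193.6371] ((586.2869262695312, 216.9207763671875), (60.16445541381836, 69.2176513671875), 16.4371337890625)
('a', array([463.167 , 180.8432]), array([16.9783, 32.8989]), array([280.5314,   9.1169]))
('b', array([519.7064, 196.4165]), array([22.3014, 22.511 ]), array([279.2694, 114.0721]))
```

View pics/w3.png

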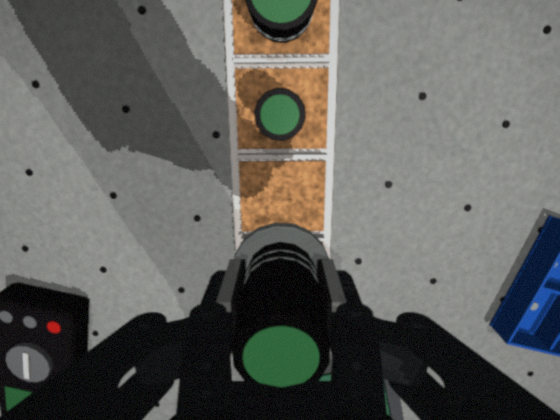

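Lens b stands centred at (279,114). Lens d is held upright and needs a shift of (−2, −0.6) mm.

Emit:
jog_arm --pt "-2 -0.5 -30" --pt "-2 -0.5 -60" --pt "-2 -0.5 -80" --pt "-2 -0.5 -95" --pt "-2 -0.5 -105" --pt "-2 -0.5 -111" --pt "-2 -0.5 -115" --pt "-2 -0.5 -117" --pt "-2 -0.5 -119" --pt "-2 -0.5 -119.5" --pt "-2 -0.5 -120" --pt "-2 -0.5 -120" --turn '[0, 0, 0, 0, 0, 0, 0, 0, 0, 0, 0, 0]'

```text
clock: 20.63
position: [0.5864, 0.2144, 0.0249]
ee_rot: [-0.139, 0.99, -0.003, 0.001]
ft_force: [-0.5, 0.5, -0.7]
grip_width: 0.374
```

Emit:
jog_arm --pt "0 0 -0.5" --pt "0 0 -0.5" --turn '[0, 0]'

```text
clock: 20.8
position: [0.5866, 0.2145, 0.0248]
ee_rot: [-0.139, 0.99, -0.003, 0.001]
ft_force: [-2.1, -0.9, 2.4]
grip_width: 0.375
```

Emit:
jog_arm --pt "0 0 0" --pt "0 0 0" --pt "0 0 0" --pt "0 0 0" --pt "0 0 0" --pt "0 0 0" --pt "0 0 0" --pt "0 0 0" --turn '[0, 0, 0, 0, 0, 0, 0, 0]' --grip 85

```text
clock: 21.47
position: [0.5865, 0.2145, 0.0249]
ee_rot: [-0.139, 0.99, -0.003, 0.001]
ft_force: [0.3, 0.7, -0.0]
grip_width: 0.994
```

Emit:
jog_arm --pt "0 0 15" --pt "0 0 40" --pt "0 0 75" --pt "0 0 115" --pt "0 0 150" --pt "0 -30 155" --pt "5 -65 155" --pt "5 -105 155" --pt "10 -145 155" --pt "10 -185 155" --pt "10 -225 155" --pt "10 -265 155" --turn '[0, 0, 0, 0, 0, -7, -14, -21, -28, -35, -42, -49]'

```text
clock: 22.47
position: [0.5963, -0.0521, 0.1814]
ee_rot: [0.287, 0.958, -0.003, 0.001]
ft_force: [0.5, 0.5, -0.4]
grip_width: 0.995
```

Emit:
jog_arm --pt "2 -35 0" --pt "4 -70 0" --pt "6 -105 0" --pt "8 -140 0" --pt "12 -180 0" --pt "14 -220 0" --pt "17 -249 0" --pt "17 -249 0" --pt "17 -249 -30" --pt "17 -249 -60" --pt "17 -249 -80" --pt "17 -249 -80" --turn '[-7, -14, -21, -27, -27, -27, -27, -27, -27, -27, -27, -27]'

```text
clock: 23.47
position: [0.6111, -0.2999, 0.0975]
ee_rot: [0.502, 0.865, -0.003, -0.003]
ft_force: [-0.8, -0.2, -0.3]
grip_width: 0.992
```

Emit:
jog_arm --pt "3 -1 -15" --pt "3 -1 -35" --pt "3 -1 -55" --pt "3 -1 -67" --pt "3 -1 -75" --pt "3 -1 -75" --pt "3 -1 -75" --turn '[0, 0, 0, 0, 0, 0, 0]'

```text
clock: 24.05
position: [0.6146, -0.301, 0.0234]
ee_rot: [0.502, 0.865, -0.003, -0.003]
ft_force: [0.0, -0.8, -0.2]
grip_width: 0.997
```

Emit:
jog_arm --pt "0 0 0" --pt "0 0 0" --pt "0 0 0" --pt "0 0 0" --pt "0 0 0" --pt "0 0 0" --pt "0 0 0" --pt "0 0 0" --pt "0 0 0" --pt "0 0 0" --pt "0 0 0" --turn '[0, 0, 0, 0, 0, 0, 0, 0, 0, 0, 0]' --grip 20 --grip_force 40

```text
clock: 24.97
position: [0.615, -0.3011, 0.0243]
ee_rot: [0.502, 0.865, -0.003, -0.003]
ft_force: [-1.1, 0.5, 5.3]
grip_width: 0.434
```

Emit:
jog_arm --pt "0 0 10" --pt "0 0 30" --pt "0 0 60" --pt "0 0 95" --pt "0 0 120" --pt "0 10 120" --pt "0 40 120" --pt "0 75 120" --pt "0 110 120" --pt "0 145 120" --pt "0 180 120" --pt "0 220 120" --turn '[0, 0, 0, 0, 0, 0, 7, 14, 21, 28, 35, 42]'

```text
clock: 25.97
position: [0.6144, -0.0806, 0.1442]
ee_rot: [0.157, 0.988, -0.004, -0.001]
ft_force: [1.2, -0.0, -0.4]
grip_width: 0.434
```

Emit:
jog_arm --pt "4 35 0" --pt "8 70 0" --pt "12 105 0" --pt "16 140 0" --pt "20 175 0" --pt "25 210 0" --pt "30 245 0" --pt "35 280 0" --pt "40 316 0" --pt "40 316 0" --pt "40 316 0" --pt "40 316 0" --turn '[7, 14, 21, 28, 34, 34, 34, 34, 34, 34, 34, 34]'

```text
clock: 26.97
position: [0.6542, 0.2352, 0.1439]
ee_rot: [-0.139, 0.99, -0.005, -0.0]
ft_force: [0.7, -1.6, -1.7]
grip_width: 0.432
```

```bash
python3 chk.py .0467 w4
```

```text
[0.6542 0.2352 0.1439] 0.4317254208296808 [ 0.6792 -1.6466 -1.7275]
held (array([652.4594, 236.7801]), array([18.2665, 18.0496]))
cork [281.4014  30.8885] ((530.25830078125, 200.27944946289062), (37.005313873291016, 69.46935272216797), 16.1444149017334)
cork [282.5558 107.9513] ((586.1250610351562, 216.7493896484375), (59.64503479003906, 69.39462280273438), 16.28392791748047)
cork [282.296 196.157] ((653.4706420898438, 236.57452392578125), (60.161705017089844, 69.25865173339844), 16.436662673950195)
('d', array([586.6211, 215.9606]), array([25.4498, 25.2887]), array([279.0995, 114.3736]))
```

View pics/w4.png

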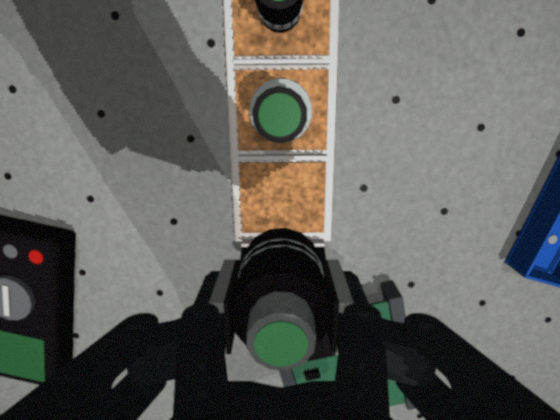

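Lens d stands centred at (279,114). Lens c needs a +1 mm shift in x, then I set it down.

Emit:
jog_arm --pt "1 0 -30" --pt "1 0 -60" --pt "1 0 -80" --pt "1 0 -95" --pt "1 0 -105" --pt "1 0 -111" --pt "1 0 -115" --pt "1 0 -117" --pt "1 0 -119" --pt "1 0 -119.5" --pt "1 0 -120" --pt "1 0 -120" --turn '[0, 0, 0, 0, 0, 0, 0, 0, 0, 0, 0, 0]'

```text
clock: 28.02
position: [0.6558, 0.2343, 0.0244]
ee_rot: [-0.138, 0.99, -0.005, -0.0]
ft_force: [0.5, 0.5, -1.4]
grip_width: 0.436
```

Emit:
jog_arm --pt "0 0 -0.5" --pt "0 0 -0.5" --turn '[0, 0]'

```text
clock: 28.18
position: [0.6559, 0.2343, 0.0244]
ee_rot: [-0.138, 0.99, -0.005, 0.0]
ft_force: [-0.7, -0.4, 0.3]
grip_width: 0.438
```

Emit:
jog_arm --pt "0 0 -0.5" --pt "0 0 -0.5" --turn '[0, 0]'

```text
clock: 28.35
position: [0.656, 0.2344, 0.0244]
ee_rot: [-0.138, 0.99, -0.005, 0.0]
ft_force: [-2.7, -1.0, 3.5]
grip_width: 0.434
```

Emit:
jog_arm --pt "0 0 0" --pt "0 0 0" --pt "0 0 0" --pt "0 0 0" --pt "0 0 0" --pt "0 0 0" --pt "0 0 0" --pt "0 0 0" --turn '[0, 0, 0, 0, 0, 0, 0, 0]' --grip 85

```text
clock: 29.02
position: [0.656, 0.2344, 0.0243]
ee_rot: [-0.138, 0.99, -0.005, 0.0]
ft_force: [0.5, 0.5, 0.5]
grip_width: 0.992
```

Emit:
jog_arm --pt "0 0 15" --pt "0 0 40" --pt "0 0 75" --pt "0 0 115" --pt "0 0 150" --pt "0 -30 155" --pt "0 -65 155" --pt "-5 -105 155" --pt "-10 -145 155" --pt "-10 -185 155" --pt "-10 -225 155" --pt "-10 -265 155" --turn '[0, 0, 0, 0, 0, 0, 0, 0, 0, 0, 0, 0]'

```text
clock: 30.02
position: [0.6457, -0.0325, 0.1809]
ee_rot: [-0.138, 0.99, -0.005, 0.001]
ft_force: [1.2, -0.1, 0.1]
grip_width: 0.995
```

Emit:
jog_arm --pt "0 -35 0" --pt "0 -70 0" --pt "0 -105 0" --pt "0 -140 0" --pt "0 -180 0" --pt "0 -200 0" --pt "0 -200 0" --turn '[0, 0, 0, 0, 0, 0, 0]'

```text
clock: 30.6
position: [0.6445, -0.2399, 0.1814]
ee_rot: [-0.134, 0.991, -0.007, 0.001]
ft_force: [0.2, -0.1, -0.0]
grip_width: 0.996
```

```bash
python3 - <<'E'
from h import *
np.set_printoptions(precision=1,suppress=True)
for n in('top','side'):
    c=manip.camera(n); f=c['frame']; cv2.imwrite(f'pics/{n}9.png',f[...,::-1])
    for r in discs(c,dict(a=(455,176.5),b=(522,196),d=(589,216),c=(656,236))): print(n,*r)
E
```

```text
top a [456.7 176.6] [33.2 33.3] [174.7 267.8]
top b [523.7 195.3] [18.5 18.8] [165.3 234.4]
top d [590.3 214.7] [23.  21.4] [158.1 202.3]
side a [454.7 176. ] [35.1 36.5] [275.5 290.7]
side b [521.6 194.6] [22.4 22. ] [236.8 272.4]
side c [655.7 233.4] [15.6 15.8] [163.8 258.1]
side d [588.7 214.2] [25.2 25. ] [199.6 266. ]
```

View pics/top9.png

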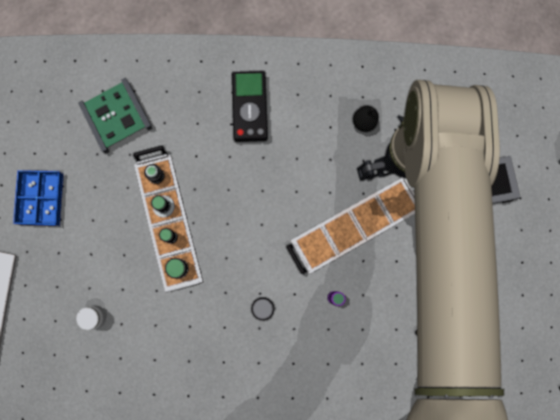

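View pics/side9.png

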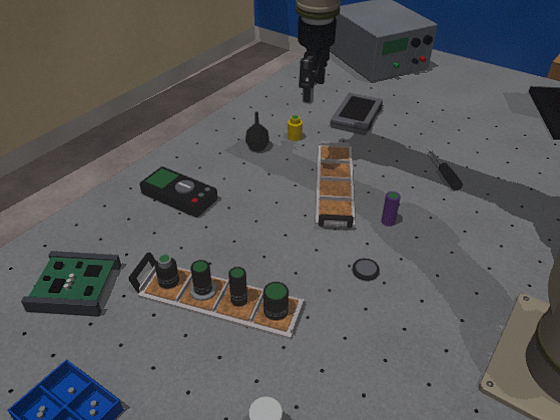

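The empty rack now reads c (154,173), d (161,203), b (167,235), a (175,268) from the handle. All four are upright and within about 3 mm of the bay centres, and the arm is clear. I hand in now.

```bash
python3 -c "from workcell import manip; print(manip.hand_in(), manip.get_obs()['clock'])"
```

```text
the job is handed in; nothing more can be done
the job is handed in; nothing more can be done
```

All four lenses now stand upright in the formerly empty rack in reverse order. The full rack read a, b, d, c counted from its handle; the other rack now reads c, d, b, a from its handle. The job is handed in, at about 31 s on the robot's clock.

- **Position:** In the last pictures, a, b and d measured within about 2 mm of their bay centres, by both the top and side cameras.
- **Lens c:** It measured about 2.7 mm off in the side view. The top-view colour check missed its small disc, though it shows upright in that picture.
- **Camera agreement:** The cameras disagree with each other by up to about 4 mm. I set each lens down by its offset from the bay pad in the wrist picture, which came to about 1 mm for a, b and d once placed. Lens c has no wrist check after it was set down.
- **Forces:** Contact forces stayed below about 7 N in the readings at the end of each move. Nothing was dropped or tipped, and the arm was clear of everything at hand-in.

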